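Gauge the clamp, load the slide scanner and send its tray home

TASK

Get the slide scanner's drawn-out tray ready and close it. Find the spacer for the tray's clamp: start by standing the thinnest spacer right down in the gap, work up, and leave in the gap the thickest one that goes right down to the tray floor, the others standing upright on the rubber mat. Also lay every slide mailer flat in the tray's bay; then, with the spacer settled, press the release lever down and push the tray fully home, leaving the tubes, the jar and the cup where they are.

Things in the scene. Friction and masses are not known exactly. Their poses are not given: they have to be found in the camera images.
- scanner: The slide scanner, a low white housing fixed to the bench, 260 mm deep (x), 420 mm wide (y), 100 mm high, open at the front. Origin: on the bench under the middle of its front edge; x points into the housing, y to its left as seen from the robot, z up. Its tray starts drawn out towards the robot (-x).
- tray (a joint): The scanner's tray on its full-extension slide: 0 m = drawn out and locked (as at the start), 0.170 m = fully home. Moves along the scanner's +x. While the release lever is up it is locked; with the lever down it slides with about 2 N plus a little damping and stays where it is left.
- tray_front (a point): Middle of the outer face of the tray's white front panel, moving with the tray; axes as the scanner's. The panel is 408 mm wide and reaches 35 mm below and above this point (top 78 mm above the bench); push the tray home by this flat face. Tray out: 180 mm before the housing's front edge.
- clamp (a point): The tray's clamp, moving with it; axes as the scanner's. A slot between a fixed fence and a locked jaw, both 30 mm long (x) and 22 mm high; open ends. Point: tray floor (28 mm above bench), middle of the fence's inner face; the gap runs from here to +y. Its size, 15 to 26 mm, is unknown and does not give.
- clamp_mouth (a point): 22 mm straight above clamp, level with the tops of fence and jaw. The slot flares at 45 degrees over its upper 8 mm; the lower 14 mm is parallel. A spacer goes in upright, thickness across the gap (y), length along x, mid-length within 10 mm of this point in x. Right down, its top is 26 mm above this point; one too thick stays 12 mm or more higher. Housing front: 85 mm off.
- bay (a point): Centre of the floor of the mailer bay on the tray (28 mm above the bench), left of the clamp, moving with the tray; axes as the scanner's. Flat area 164 mm along x by 220 mm along y, with the panel at its front and lips 10 mm high on its other sides. Three mailers lie side by side in it, long side along x, at about 62 mm centres.
- lever (a joint): The release lever on the tray, to the right of the clamp: 0 rad = up (tray locked), 0.30 rad = pressed right down; the tray is free beyond about 0.2 rad. It takes about 2 N at the pad and stays down once pressed.
- lever_pad (a point): Middle of the top of the lever's dark finger pad, 26 mm (x) by 24 mm (y), 55 mm above the bench when the lever is up; moves with the tray. Pressed straight down it sinks 13 mm. The lever's hinge lies 45 mm from here towards the housing. 43 mm to its left (+y) is the clamp fence's inner face.
- mat: A thin black rubber mat fixed to the bench, 190 mm (its x) by 180 mm (its y), 2 mm thick, where the spacers stand and are kept. Origin: centre of its underside.
- spacer10: A plain aluminium spacer block, 50 mm long (its x), 10 mm thick (its y), 48 mm high (its z), 110 g; stands upright on the rubber mat on its 50 mm by 10 mm edge, at any of the four places. Origin: centre of its underside.
- spacer14: A plain aluminium spacer block, 50 mm long (its x), 14 mm thick (its y), 48 mm high (its z), 134 g; stands upright on the rubber mat on its 50 mm by 14 mm edge, at any of the four places. Origin: centre of its underside.
- spacer18: A plain aluminium spacer block, 50 mm long (its x), 18 mm thick (its y), 48 mm high (its z), 158 g; stands upright on the rubber mat on its 50 mm by 18 mm edge, at any of the four places. Origin: centre of its underside.
- spacer22: A plain aluminium spacer block, 50 mm long (its x), 22 mm thick (its y), 48 mm high (its z), 182 g; stands upright on the rubber mat on its 50 mm by 22 mm edge, at any of the four places. Origin: centre of its underside.
- mailer1: A slide mailer: a closed white plastic box 80 mm long (its x), 30 mm wide (its y), 24 mm high (its z), 40 to 80 g, lying flat on the bench (may be absent: one to three are there). Origin: centre of its underside.
- mailer2: A slide mailer: a closed white plastic box 80 mm long (its x), 30 mm wide (its y), 24 mm high (its z), 40 to 80 g, lying flat on the bench (may be absent: one to three are there). Origin: centre of its underside.
- mailer3: A slide mailer: a closed white plastic box 80 mm long (its x), 30 mm wide (its y), 24 mm high (its z), 40 to 80 g, lying flat on the bench (may be absent: one to three are there). Origin: centre of its underside.
- tube1: A red-capped sample tube, 80 mm high, 31 mm over the cap, standing. To be left alone. Origin: centre of its underside.
- tube2: Another red-capped sample tube like tube1. To be left alone. Origin: centre of its underside.
- capjar: A small white-capped jar, 36 mm across, 40 mm high, between the mat and the mailers. To be left alone. Origin: centre of its underside.
- cup: A small clear plastic cup, 44 mm across, 45 mm high. To be left alone. Origin: centre of its underside.

How it is judged:
By the outcome, as a careful person would: the job done as asked, in the order asked, and still so for the second after the job is handed in, with the robot touching nothing.
Of mailer1, mailer2, mailer3 only 1 to 3 are there at a start; the rules pass over those that are not, and their reading is None.
At some moment in a run one of mailer1, mailer2, mailer3 may be knocked a few centimetres aside while the robot is not near it.
It also fails if it takes over 210 s, if anything falls off the work surface, if the arm or the gripper's body presses on something with over 40 N, if the wrist force passes 120 N, or if a joint passes its speed limit or range.

ROBOT

A 7-joint arm with a two-finger parallel gripper is mounted at the origin on the work surface. World frame = base frame: x ahead of the robot, y to its left, z up, the work surface at z = 0. Lengths are in m, angles in degrees, forces in N, time in s.
With the tool pointing down it reaches from about 0.35 to 0.775 m from the base axis. Payload 3.1 kg.
Tool frame: the origin (TCP) lies at the very end of the fingers, on their centre line; the grasp point (between the pads) lies 19 mm behind it; z points along the fingers, y is the line along which they close (so a half turn about z gives the same grasp; the last joint's range is limited). The gripper opens to 85 mm and grips with 20 to 120 N. Pads are 22 mm wide; open, the fingers measure 114 mm over their backs; the gripper's body (76 mm by 85 mm) begins 54 mm behind the grasp point. The pads swing forward as they close: fully open they stand 13 mm farther back than shut.
Start: joints at [-79.509, 17.813, 0.802, 86.603, -0.252, 75.585, -1.558], TCP at [0.123, 0.536, 0.231] pointing down, gripper open.
Joint ranges: [-154.91, 154.91], [-16.99, 109.72], [-72.82, 74.43], [7.12, 147.25], [-82.49, 262.49], [11.32, 116.49], [-174.64, 174.64]. Speed limits (degrees/s): [159.86, 159.86, 180, 180, 180, 180, 180].

INTERFACE

Orientations are given as [roll, pitch, yaw] about the fixed x, y, z axes, in that order (R = Rz(yaw) Ry(pitch) Rx(roll)).
In Python, from station import robot gives the robot as it stands. Calls block until the motion is done:
- robot.move_to(position, orientation): joint-space move of the TCP to a pose.
- robot.line_to(position, orientation=None, velocity=0.15, f_stop=None): straight line of the TCP; orientation=None keeps the orientation; velocity is the mean speed in m/s. With f_stop (N) it stops when the force on the tool has changed by that much, and returns True; else False.
- robot.move_j(angles): joint-space move.
- robot.gripper_to(opening, force=None): opening from 0.0 (shut) to 1.0 (fully open); force is the grip in N (None keeps the last); returns when the fingers have stopped.
- robot.pause(seconds).
- robot.inverse_kinematics(position, orientation): joint angles nearest the present ones, or None.
- robot.sense(): the state.
- robot.grab_frame(name): name is "scene" or "top"; returns the picture (420x560x3 uint8, red, green, blue); there is no depth.
- robot.calibration(name): a dict with "mtx" (3x3 intrinsics, pixels), "extrinsics" (4x4, takes a point from world to camera coordinates). Camera axes: x right, y up, looking along -z (the intrinsics and any distortion apply to the point x, -y, -z); pixel columns grow to the right and rows downward; lengths in m; the calibration is good to about 2 mm. A picture is of the moment at which its call begins. calibration takes no time and is no camera call.
A pose or a line that the arm cannot do raises robot.PlanningError and nothing moves.
- robot.close_job(): hands the job in; it is judged then, once.
The state is a dict: "time_s": time; "joint_positions": joint angles; "dq": joint speeds; "joint_torque": joint torques, N m; "tool_pos": TCP position; "eef_rot": TCP orientation; "contact_force": force on the tool from outside, world axes, zero at the start; "torque": the same for the moment, N m; "finger_gap": opening from 0.0 (shut) to 1.0 (fully open); "gripper_force": force on a finger pad.
Only numpy, scipy, OpenCV 4.12 (cv2) and the standard library are available. Lean on these libraries where they do the work, as an engineer would, in place of code of your own. Each camera call takes 0.05 s, during which the arm holds its last target. There are 200 camera calls.

## Working session

There is one attempt and no reset: what is moved stays moved. The work goes in short steps, each a Python script; the robot and the scene stay as the last script left them, time stands still between calls to the robot, and variables do not carry over. Pictures are saved under pics/ and viewed, at most 14 in all, crops included, and the job is handed in when it is done.

```bash
ls; mkdir -p pics; python3 - <<'E'
from station import robot
import cv2,numpy as np
for n in("scene","top"):
    im=robot.grab_frame(n); cv2.imwrite(f"pics/{n}0.png",im[:,:,::-1])
    c=robot.calibration(n); print(n,c)
print(robot.sense())
E
```

```text
pics
station.py
scene {'mtx': array([[474.23144852,   0.        , 281.88001327],
       [  0.        , 474.23144852, 206.47139436],
       [  0.        ,   0.        ,   1.        ]]), 'extrinsics': array([[ 0.02811328,  0.99955683,  0.00978749,  0.02518228],
       [-0.76912872,  0.01537623,  0.6389089 ,  0.35928911],
       [ 0.63847526, -0.02548966,  0.76922014, -1.58170799],
       [ 0.        ,  0.        ,  0.        ,  1.        ]])}
top {'mtx': array([[446.03684773,   0.        , 271.79488079],
       [  0.        , 446.03684773, 218.39008309],
       [  0.        ,   0.        ,   1.        ]]), 'extrinsics': array([[ 0.01036293, -0.9998411 ,  0.01450467, -0.0500832 ],
       [ 0.99279101,  0.01201988,  0.11925407, -0.52498169],
       [-0.11940946,  0.01316429,  0.99275782, -1.10037888],
       [ 0.        ,  0.        ,  0.        ,  1.        ]])}
{'time_s': 0.1, 'joint_positions': array([-79.50869631,  17.85850555,   0.80162982,  86.68287457,
        -0.25362506,  75.58231565,  -1.55655738]), 'dq': array([-0.02029718, -0.12329641, -0.01438593, -0.11441448, -0.06844378,
        0.1572505 , -0.03126507]), 'joint_torque': array([ 7.39508414e-05, -3.80852938e+01,  1.46297752e-01, -2.31238997e+01,
        1.22696193e-02,  8.03067436e-03, -1.90631766e-05]), 'tool_pos': array([0.12243851, 0.53553974, 0.23030353]), 'eef_rot': array([-1.79878132e+02,  3.63568770e-03,  1.67125460e+02]), 'contact_force': array([-0.54711917, -0.19884463, -0.29387108]), 'torque': array([-0.05610696,  0.01292374, -0.01124229]), 'gripper_force': 0.0, 'finger_gap': 1.0020142275113584}
```

View pics/scene0.png

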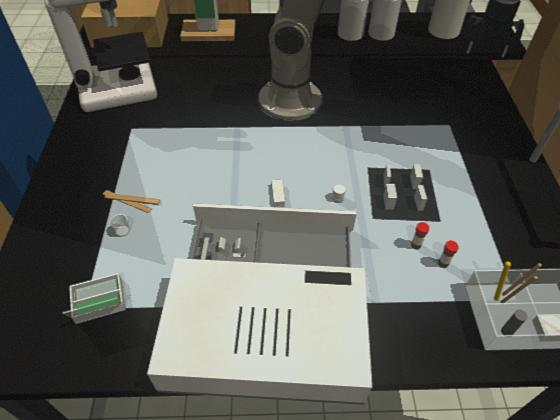

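View pics/top0.png

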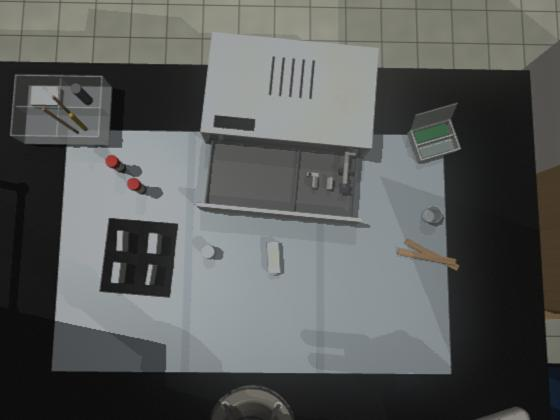

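The pictures show four spacers on the mat (top, cols 110–160, rows 230–285), one mailer at (274,258), the jar at (208,252) and the tubes at upper left. The clamp and lever are near (315–350,180). I'll enlarge these areas.

```bash
python3 - <<'E'
import cv2,numpy as np
t=cv2.imread("pics/top0.png");s=cv2.imread("pics/scene0.png")
def crop(im,c,r,w,h,k): return cv2.resize(im[r:r+h,c:c+w],None,fx=k,fy=k,interpolation=cv2.INTER_CUBIC)
# mat: 80x60 *5=400x300
a=np.hstack([crop(t,98,228,80,60,5),crop(s,365,160,80,60,5)])
b=np.hstack([crop(t,295,140,80,60,5),crop(s,190,205,80,60,5)])
cv2.imwrite("pics/m1.png",np.clip(np.vstack([a,b])*1.3,0,255).astype(np.uint8))
E
```

```text
(no output)
```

View pics/m1.png

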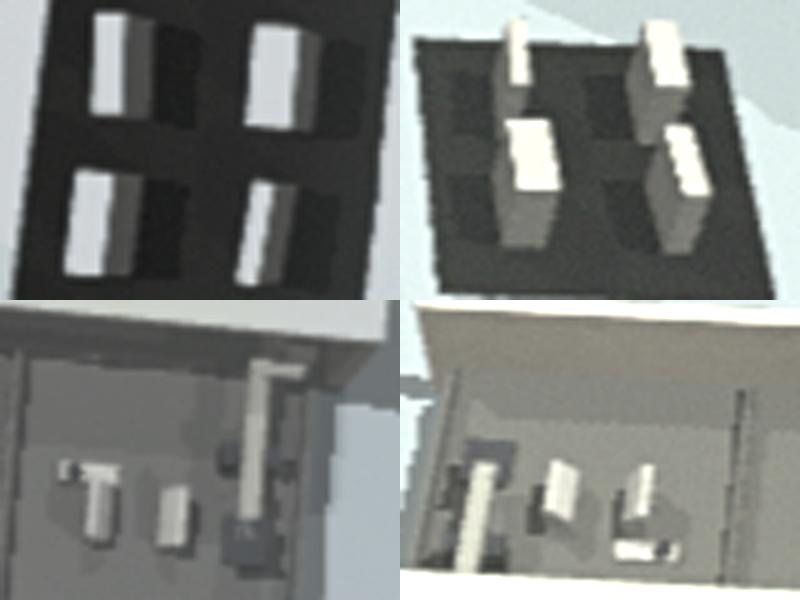

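```bash
cat > vis.py <<'E'
import cv2,numpy as np
from station import robot
CAL={n:robot.calibration(n) for n in("scene","top")}
def ray(n,p):
    K=CAL[n]["mtx"];E=CAL[n]["extrinsics"];R=E[:3,:3];C=-R.T@E[:3,3]
    q=np.linalg.solve(K,[p[0],p[1],1.]);d=R.T@np.array([q[0],-q[1],-q[2]])
    return C,d/np.linalg.norm(d)
def onz(n,p,z):
    C,d=ray(n,p);return C+d*(z-C[2])/d[2]
def tri(pt,ps):
    (a,u),(b,v)=ray("top",pt),ray("scene",ps)
    s=np.linalg.lstsq(np.c_[u,-v],b-a,rcond=None)[0]
    P,Q=a+s[0]*u,b+s[1]*v
    return (P+Q)/2,np.linalg.norm(P-Q)
def proj(n,X):
    K=CAL[n]["mtx"];E=CAL[n]["extrinsics"];c=E[:3,:3]@X+E[:3,3]
    q=K@np.array([c[0],-c[1],-c[2]]);return q[:2]/q[2]
def blobs(gray,lo,box,amin=15,k=4):
    """bright blobs in box (c0,r0,c1,r1), upsampled; returns list (centre, area, contour) in px"""
    c0,r0,c1,r1=box
    g=cv2.resize(gray[r0:r1,c0:c1],None,fx=k,fy=k,interpolation=cv2.INTER_CUBIC)
    m=(g>lo).astype(np.uint8)
    cs,_=cv2.findContours(m,cv2.RETR_EXTERNAL,cv2.CHAIN_APPROX_NONE)
    out=[]
    for c in cs:
        a=cv2.contourArea(c)/k/k
        if a<amin: continue
        M=cv2.moments(c);p=np.array([M["m10"]/M["m00"],M["m01"]/M["m00"]])
        f=lambda p:(np.asarray(p,float)+.5)/k-.5+[c0,r0]
        out.append((f(p),a,f(c[:,0,:])))
    return out
def boxon(n,cont,z):
    """rectangle of a contour cast on plane z: centre, long,short (m), yaw of long side (deg)"""
    P=np.array([onz(n,p,z)[:2] for p in cont]);r=cv2.minAreaRect((P*1000).astype(np.float32))
    (x,y),(w,h),a=r
    if w<h:w,h,a=h,w,a+90
    return np.array([x,y])/1000,w,h,(a+90)%180-90
E
python3 - <<'E'
from vis import *
np.set_printoptions(precision=4,suppress=True)
t=cv2.imread("pics/top0.png",0);s=cv2.imread("pics/scene0.png",0)
for n in CAL: print(n,"cam",ray(n,(0,0))[0])
T=blobs(t,140,(102,226,172,290));S=blobs(s,180,(372,162,432,208))
for b in T:print("T",b[0],b[1],t[int(b[0][1]),int(b[0][0])])
for b in S:print("S",b[0],b[1])
for b in T:
    best=min(S,key=lambda q:tri(b[0],q[0])[1]+10*abs(tri(b[0],q[0])[0][2]-.05))
    print("spacer",tri(b[0],best[0]),boxon("top",b[2],.05))
T=blobs(t,205,(260,235,290,280));S=blobs(s,220,(268,172,292,205))
for b in T:
  for q in S:print("mailer",tri(b[0],q[0]),b[1],q[1],boxon("top",b[2],.024))
print(t[240:280:3,262:290])
# panel corners by eye
for a,b in(((198,206),(354,211)),((362,221),(194,206))):print("panel",tri(a,b),onz("top",a,.078),onz("scene",b,.078))
E
```

```text
scene cam [ 1.2855 -0.071   0.9869]
top cam [ 0.3903 -0.0293  1.1557]
T [148.5881 274.1822] 55.25 164
T [115.3034 272.2791] 119.59375 163
T [152.0538 242.8738] 145.21875 164
T [119.2431 240.3431] 83.125 163
T [103.3123 238.8141] 99.96875 162
S [421.8976 191.6295] 52.375
S [391.1458 190.5835] 93.15625
S [417.7859 169.8662] 68.0
S [386.6345 165.3417] 159.5
spacer (array([0.3889, 0.2956, 0.0524]), np.float64(0.07812881255073363)) (array([0.3817, 0.2566]), 47.999473571777344, 8.38119125366211, -7.040275573730469)
spacer (array([0.3858, 0.3374, 0.0515]), np.float64(1.2857890051796482e-05)) (array([0.3857, 0.3379]), 48.141761779785156, 16.532737731933594, -4.136138916015625)
spacer (array([0.4588, 0.2512, 0.0498]), np.float64(0.00024087608581556917)) (array([0.4589, 0.2514]), 47.79704666137695, 20.63081932067871, -2.9444351196289062)
spacer (array([0.4641, 0.3322, 0.0499]), np.float64(0.00025242627328766185)) (array([0.4641, 0.3324]), 47.10178756713867, 11.815614700317383, 1.2326836585998535)
spacer (array([0.4653, 0.3496, 0.0563]), np.float64(0.03732526286218407)) (array([0.453 , 0.3689])
[... 1249 characters left out ...]
139 139 150 161 163 163 163 163 163 163 163 163 164 157
  119  95  93  97 137 150 151 150 150 151]
 [153 153 152 152 152 151 143 149 151 135 136 138 135 134 117 100  95  92
   94 104 106 109 138 151 151 151 150 151]
 [153 152 152 153 152 152 144 142 142 142 142 140 139 139 139 140 142 143
  149 152 151 151 151 151 151 150 150 151]
 [153 152 153 152 152 152 152 152 151 146 144 149 151 151 152 151 151 150
  152 151 151 151 152 151 152 151 151 151]]
panel (array([0.5484, 0.1371, 0.0769]), np.float64(0.0008388655408082739)) [0.5482 0.1365 0.078 ] [0.5493 0.1373 0.078 ]
panel (array([ 0.5172, -0.2635,  0.0689]), np.float64(0.004239888182042982)) [ 0.5162 -0.2637  0.078 ] [ 0.5252 -0.2594  0.078 ]
```

```bash
python3 - <<'E'
from vis import *
np.set_printoptions(precision=4,suppress=True,linewidth=200)
t=cv2.imread("pics/top0.png",0);s=cv2.imread("pics/scene0.png",0)
for b in blobs(t,155,(258,235,290,280),100):print("T",b[0],b[1],boxon("top",b[2],.024));pt=b[0]
for lo in(200,215,225):
  for q in blobs(s,lo,(266,172,294,210),40):print("S",lo,q[0],q[1],tri(pt,q[0]))
print(s[176:206:3,268:290])
# panel outer top edge, top view: column profiles
cols=np.arange(205,360,15);pts=[]
for c in cols: print(c,t[200:228,c])
def crop(im,c,r,w,h,k): return cv2.resize(im[r:r+h,c:c+w],None,fx=k,fy=k,interpolation=cv2.INTER_CUBIC).astype(float)
A=crop(t,302,165,53,30,15*0.5*2/1) if 0 else crop(t,302,168,53,20,15)
B=crop(s,198,230,53,20,15)
f=lambda a:np.clip((a-a.min())/(np.percentile(a,99)-a.min())*255,0,255)
cv2.imwrite("pics/m2.png",np.vstack([f(A),f(B)]).astype(np.uint8))
E
```

```text
T [272.9972 257.2253] 294.65625 (array([ 0.4279, -0.0479]), 76.97364044189453, 27.34307861328125, 4.029262065887451)
S 200 [277.621  208.3631] 52.8125 (array([ 0.4301, -0.0493, -0.0518]), np.float64(0.0007585026227868675))
S 200 [277.7921 190.1812] 203.78125 (array([ 0.4276, -0.0485,  0.0229]), np.float64(0.00019545055908323073))
S 215 [276.7616 208.5424] 40.875 (array([ 0.43  , -0.0505, -0.0527]), np.float64(0.0016655675255929734))
S 215 [277.8727 189.4715] 130.34375 (array([ 0.4275, -0.0483,  0.0257]), np.float64(3.0368461387258394e-05))
[[190 188 187 188 189 187 190 189 191 189 188 189 190 188 190 189 188 189 189 190 189 189]
 [189 190 190 188 191 191 192 190 176 169 171 177 183 191 191 189 189 190 191 190 188 190]
 [190 191 190 158 193 219 217 217 216 216 216 216 217 220 201 186 190 189 188 191 189 189]
 [117 112 106  98 187 220 217 215 217 218 216 216 216 218 206 192 188 189 190 188 188 189]
 [149 112 107 103 171 214 206 209 215 216 214 216 215 218 219 189 166 166 167 180 190 190]
 [150 109 109 106 118 192 204 207 213 215 214 215 216 216 220 187 163 166 166 167 167 182]
 [154 11
[... 954 characters left out ...]
1  88  84  84  85  85  85  84  84  86 110 159 161 153  89  70  71  74  79  92 136 139 139 139 138 138 139 139]
295 [ 69  70  69  63  62  59  58  59  60  57  62  97 158 161 160 140  79  71  72  77  92 136 138 136 136 137 136 137]
310 [ 89  89  89  89  83  83  82  83  84  83  83  83  90 127 161 162 153  82  71  73  75  79  92 135 136 136 136 136]
325 [ 89  90  89  89  90  89  83  83  83  82  83  83  82  82 100 159 162 156 119  76  72  73  78  91 131 136 136 134]
340 [ 85  89  91  90  90  90  89  84  83  84  83  83  83  83  82  92 133 160 161 152  81  70  73  76  80  92 134 134]
355 [ 89  88  89  89  89  89  89  90  89  89  89  89  89  90  89  89  89 108 160 162 155 105  74  73  75  80  84 107]
```

View pics/m2.png

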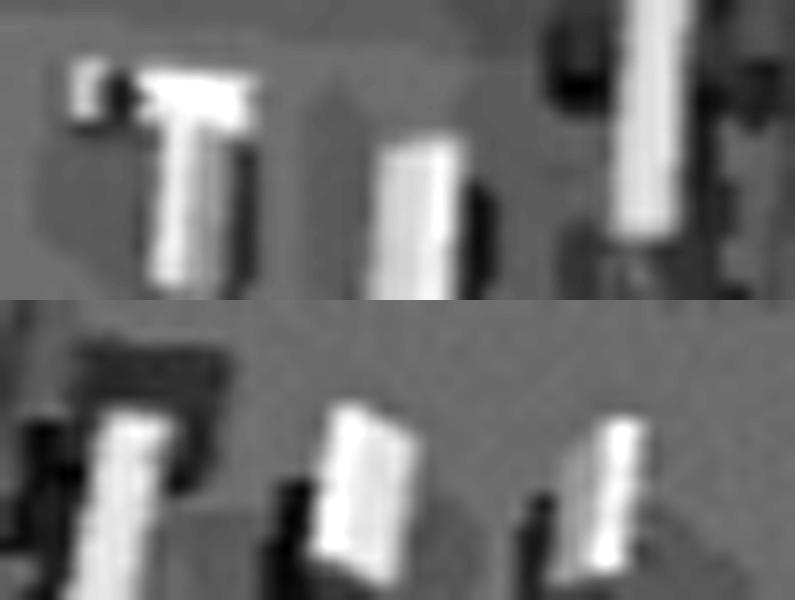

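The enlarged picture shows, in the top view, the jaw bar (crop col 155–220, its flare facing right) and the fence bar (375–460, its flare facing left). The lever arm is at crop col 610–690. I'll measure these as profiles in the tray frame.

```bash
cat >> vis.py <<'E'
def profile(g,n,pts):
    q=np.array([proj(n,p) for p in pts],np.float32)
    return cv2.remap(g,q[None,:,0],q[None,:,1],cv2.INTER_LINEAR)[0].astype(float)
E
python3 - <<'E'
from vis import *
np.set_printoptions(precision=4,suppress=True,linewidth=220)
t=cv2.imread("pics/top0.png",0);s=cv2.imread("pics/scene0.png",0)
P=[]
for c in range(203,360,5):
    col=t[195:232,c].astype(float);k=int(np.argmax(col[:-4]-col[2:-2]))
    for j in range(k-1,k+4):
        if col[j]>=118>col[j+1]: P.append(onz("top",(c,195+j+(col[j]-118)/(col[j]-col[j+1])),.078)[:2]);break
P=np.array(P);vx,vy,x0,y0=cv2.fitLine((P*1000).astype(np.float32),cv2.DIST_HUBER,0,.01,.01).ravel()
if vy<0:vx,vy=-vx,-vy
yaw=-np.degrees(np.arctan2(vx,vy));print("yaw",yaw,"n",len(P))
ex=np.array([vy,-vx]);ey=np.array([vx,vy])
M=np.array([x0,y0])/1000; M=M+ey*(((np.array([.5322,-.0636])-M)@ey));print("front mid",M,"resid mm",1000*np.std((P-M)@ex))
F=lambda x,y,z:np.r_[M+ex*x+ey*y,z]
# ends of panel: profile along y at z=.078, x=+.001..2
ys=np.arange(-215,216)/1000
pr=np.mean([profile(t,"top",[F(x,y,.078) for y in ys]) for x in(.001,.002)],0)
b=np.where(pr>125)[0];print("panel ends y",ys[b[0]],ys[b[-1]])
# bars around
ys=np.arange(-150,-60)/1000
for n,g in(("top",t),("scene",s)):
    for x in(.087,.095,.103):
        pr=profile(g,n,[F(x,y,.05) for y in ys]);print(n,x);print(pr[:90].astype(int))
# extent along x of bars
E
```

```text
yaw -4.8815813 n 32
front mid [ 0.5318 -0.0636] resid mm 0.3651576220675383
panel ends y -0.215 0.215
top 0.087
[ 76  73  69  67  67  67  68  69  72  76  81  82  82  82  82  81  80  79  77  69  63  59  58  58  70  81  97 113 131 135 139 139 135 131 130 129 127 124 120 111 101  92  87  82  81  81  81  81  82  83  83  84  86  87
  88  89  89  86  82  77  69  62  66  70  76  85  94  99 103 108 114 121 129 137 139 130 120 105  88  77  79  80  80  81  82  82  82  82  82  82]
top 0.095
[ 78  74  71  68  67  67  68  70  72  75  79  82  82  83  83  82  82  80  77  71  64  55  56  57  65  80  97 115 134 145 143 140 137 134 131 131 130 127 122 115 103  89  84  82  80  80  81  81  81  81  82  83  85  87
  89  89  89  88  85  81  75  67  65  71  77  86  96 104 106 108 114 121 128 133 137 130 116 103  93  83  80  81  81  82  82  82  81  81  81  82]
top 0.103
[107  94  88  86  83  83  83  83  82  81  81  81  81  82  82  82  81  81  81  81  78  75  73  72  71  84  99 113 128 142 143 139 136 134 132 130 129 128 121 114 105  94  84  83  82  81  82  82  82  81  82  83  84  86
  87  89  89  89  87  84 
[... 545 characters left out ...]
106 111 113 115 116 117 117 117 114 107 101  93  86  82  82  87 113 139 159 176 189 188 187 185 182 181 179 178 174 170 160 144 130 121 112 109 110 111 112 113 114 116 116 116 116
 116 116 116 116 116 109 103  98  93  94 108 124 131 138 143 147 152 167 181 184 181 173 155 136 125 117 111 112 112 114 115 116 116 116 115 115]
scene 0.103
[139 124 117 109 107 106 106 105 105 104 104 104 105 106 106 105 106 106 104  94  84  75  66  65  78  92 126 161 181 190 196 191 185 182 180 180 180 180 170 160 146 126 109 105 101 100 102 103 104 105 105 105 106 109
 112 114 116 112 102  93  84  75  76  81  90 109 126 134 141 150 160 171 183 195 188 173 155 133 111 105 103 102 103 105 104 104 104 105 106 109]
```

```bash
cat > act.py <<'E'
from vis import *
YAW=-4.88; M=np.array([.5318,-.0636])
a=np.radians(YAW);ex=np.array([np.cos(a),np.sin(a)]);ey=np.array([-np.sin(a),np.cos(a)])
F=lambda x,y,z:np.r_[M+ex*x+ey*y,z]
CL=F(.095,-.098,0)[:2]
SP={10:(.3817,.2566,-7.),14:(.4641,.3322,1.2),18:(.3857,.3376,-4.1),22:(.4588,.2512,-2.9)}
H=.026; ZC=.16
o=lambda mm:min(1,mm/85)
def st(m=""):
    s=robot.sense();print(m,"t=%.1f"%s["time_s"],"tcp",np.round(s["tool_pos"],4),"gap mm %.1f"%(85*s["finger_gap"]),"F",np.round(s["contact_force"],1),flush=True);return s
def over(xy,yaw,z=ZC): robot.move_to([xy[0],xy[1],z],[180,0,yaw])
def pick_mat(t):
    x,y,w=SP[t];robot.gripper_to(o(t+26));over((x,y),w,.12)
    robot.line_to([x,y,.002+H],velocity=.2);robot.gripper_to(0,60)
    st(f"picked {t}");robot.line_to([x,y,ZC],velocity=.3)
def insert(t,release=True):
    over(CL,YAW,.12);robot.line_to([*CL,.028+H+.026],velocity=.2)
    hit=robot.line_to([*CL,.028+H-.002],velocity=.04,f_stop=14)
    s=st(f"insert {t} hit={hit}");ok=s["tool_pos"][2]<.028+H+.005
    if ok and release:
        robot.gripper_to(o(t+14));robot.pause(.3)
    return ok
def lift(): robot.line_to([*CL,ZC-.02],velocity=.2)
def regrip(): robot.gripper_to(0,60)
def put_mat(t):
    x,y,w=SP[t];over((x,y),w,.12)
    robot.line_to([x,y,.002+H+.006],velocity=.25)
    robot.line_to([x,y,.002+H-.002],velocity=.04,f_stop=6);st(f"put {t}")
    robot.gripper_to(o(t+22));robot.line_to([x,y,.12],velocity=.3)
E
python3 - <<'E'
from act import *
np.set_printoptions(precision=4,suppress=True,linewidth=200)
t=cv2.imread("pics/top0.png",0)
print("CL",CL,"top px",proj("top",np.r_[CL,.05]))
xs=np.arange(60,130,2)/1000;print("fence x",profile(t,"top",[F(x,-.1205,.05) for x in xs]).astype(int))
ys=np.arange(-80,216,2)/1000;print("y prof",profile(t,"top",[F(.09,y,.038) for y in ys]).astype(int))
xs=np.arange(0,190,2)/1000;print("x prof",profile(t,"top",[F(x,.07,.038) for x in xs]).astype(int))
st();pick_mat(10);st("lifted")
over(CL,YAW,.14);st("over clamp")
cv2.imwrite("pics/top1.png",robot.grab_frame("top")[:,:,::-1]);cv2.imwrite("pics/scene1.png",robot.grab_frame("scene")[:,:,::-1])
a=cv2.imread("pics/top1.png")[120:220,260:380];b=cv2.imread("pics/scene1.png")[170:270,170:290]
cv2.imwrite("pics/m3.png",cv2.resize(np.hstack([a,b]),None,fx=3.3,fy=3.3,interpolation=cv2.INTER_CUBIC))
E
```

```text
CL [ 0.6181 -0.1693] top px [321.8095 181.7309]
fence x [ 87  86  86  86  87  87  80  70  64  78 111 135 140 137 136 135 137 143 144 144 144 144 145 143 132 113  93  88  87  88  89  88  86  84  83]
y prof [121 137 128 104  78  80  81  81  81  82  81  82  83  85  89  89  89  89  90  90  86  76  66  76  85  86  83  82  84  88  90  90  90  90  90  89  90  90  90  90  90  90  90  90  90  90  90  90  90
  90  90  90  90  90  91  91  91  91  91  91  91  91  91  91  92  91  91  92  91  92  92  92  91  91  91  92  92  92  92  92  92  92  92  92  92  92  92  93  92  92  92  93  93  93  93  93  93  93
  93  93  94  94  93  93  94  93  94  94  94  94  94  94  94  95  94  94  95  95  95  95  95  95  96  95  95  95  95  96  96  95  95  93  83  64  65  81 106 124 136 141 142 142 142 142 142 142 142
 142]
x prof [ 70  72  97 129 157 162 160 136  99  86  86  86  86  85  86  85  85  86  88  91  93  93  93  92  93  93  93  92  91  92  92  92  92  92  92  93  91  92  93  92  92  92  92  92  92  92  91  91  91
  92  92  92  92  91  91  91  92  92  92  92  92  92  91  91  90  86  85  85  85  85  85  84  84  84  84  85  85  85  84  85  85  85  85  85  85  82  70  64  61  57  53  52  52  54  57]
 t=0.1 tcp [0.1224 0.5355 0.2303] gap mm 85.2 F [-0.5 -0.2 -0.3]
picked 10 t=3.4 tcp [0.3829 0.2575 0.0294] gap mm 8.6 F [-0.2 -1.3  6.3]
lifted t=4.0 tcp [0.3812 0.2565 0.16  ] gap mm 9.1 F [-0.3  0.5 -1.2]
over clamp t=5.8 tcp [ 0.6185 -0.1672  0.1396] gap mm 8.9 F [-0. -1. -1.]
```

View pics/m3.png

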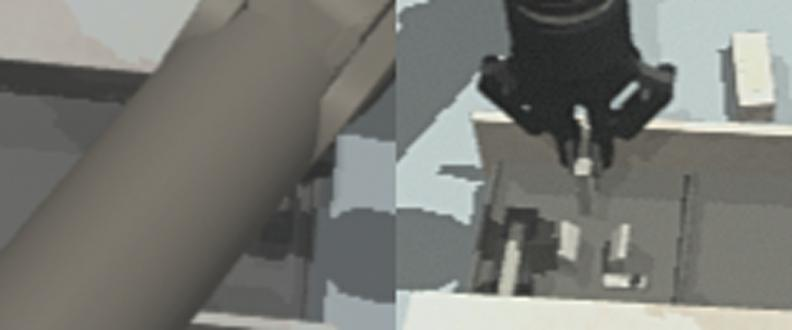

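The scene view shows spacer10 gripped upright above the tray, clear of the lever. Fence x extent (80–111 mm) and height agree with the text. Next I'll insert it.

```bash
python3 - <<'E'
from act import *
ok=insert(10);st("released")
if ok:
    cv2.imwrite("pics/s2.png",cv2.resize(robot.grab_frame("scene")[160:280,150:310,::-1],None,fx=5,fy=5,interpolation=cv2.INTER_CUBIC))
E
```

```text
insert 10 hit=True t=7.1 tcp [ 0.6185 -0.1691  0.0555] gap mm 8.7 F [0.4 0.9 3.8]
released t=7.7 tcp [ 0.6172 -0.1686  0.0545] gap mm 23.6 F [ 0.1 -0.   0.2]
```

View pics/s2.png

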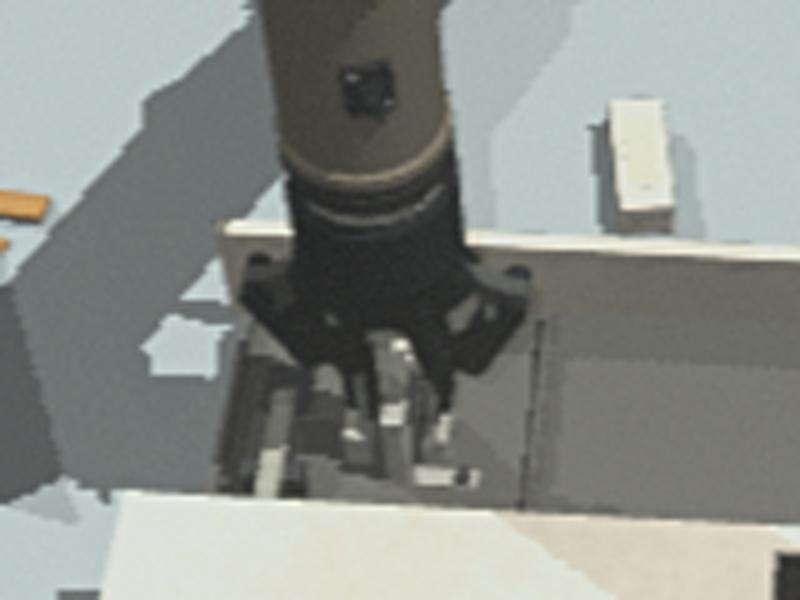

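The scene view shows spacer10 standing down in the gap, midway between fence and jaw, with the fingers open around it. I'll put it back and try 14.

```bash
python3 - <<'E'
from act import *
regrip();lift();put_mat(10)
pick_mat(14);ok=insert(14);print(ok);st("released")
if ok:
    regrip();lift();put_mat(14);pick_mat(18);st();print(insert(18));st("released")
E
```

```text
put 10 t=11.1 tcp [0.3845 0.2576 0.0286] gap mm 8.4 F [-0.3  0.7  5.1]
picked 14 t=13.7 tcp [0.4655 0.3329 0.0299] gap mm 12.6 F [ 0.6 -0.2  6.9]
insert 14 hit=True t=17.1 tcp [ 0.6184 -0.1692  0.056 ] gap mm 12.4 F [ 0.7 -0.   3.5]
True
released t=17.7 tcp [ 0.6172 -0.1686  0.0548] gap mm 28.0 F [0.2 0.3 0.3]
put 14 t=21.2 tcp [0.4666 0.3327 0.0288] gap mm 13.0 F [-0.9  0.2  6.1]
picked 18 t=23.6 tcp [0.3872 0.3383 0.0296] gap mm 16.5 F [ 0.4 -0.4  6.6]
 t=24.2 tcp [0.3848 0.3378 0.1599] gap mm 16.8 F [-0.1 -0.2 -2.3]
insert 18 hit=True t=27.2 tcp [ 0.6182 -0.1692  0.0557] gap mm 16.6 F [0.1 0.2 3.9]
True
released t=27.8 tcp [ 0.617  -0.1686  0.0544] gap mm 32.2 F [ 0.8  0.6 -0.9]
```

```bash
python3 - <<'E'
from act import *
regrip();lift();put_mat(18);pick_mat(22)
ok=insert(22);print(ok)
if not ok:
    s=st();robot.pause(.3);st("stuck, settled")
else: st("released");
a=robot.grab_frame("scene")[150:270,180:340,::-1]
cv2.imwrite("pics/s3.png",cv2.resize(a,None,fx=5,fy=5,interpolation=cv2.INTER_CUBIC))
E
```

```text
put 18 t=31.4 tcp [0.3881 0.3386 0.0286] gap mm 16.6 F [-1.4 -0.4  4.6]
picked 22 t=34.0 tcp [0.4601 0.2518 0.0296] gap mm 20.7 F [-0.7 -0.7  6.7]
insert 22 hit=True t=37.1 tcp [ 0.6179 -0.1692  0.0557] gap mm 20.9 F [-0.6  0.2  5. ]
True
released t=37.8 tcp [ 0.617  -0.1686  0.0543] gap mm 36.3 F [ 0.3  0.2 -0. ]
```

View pics/s3.png

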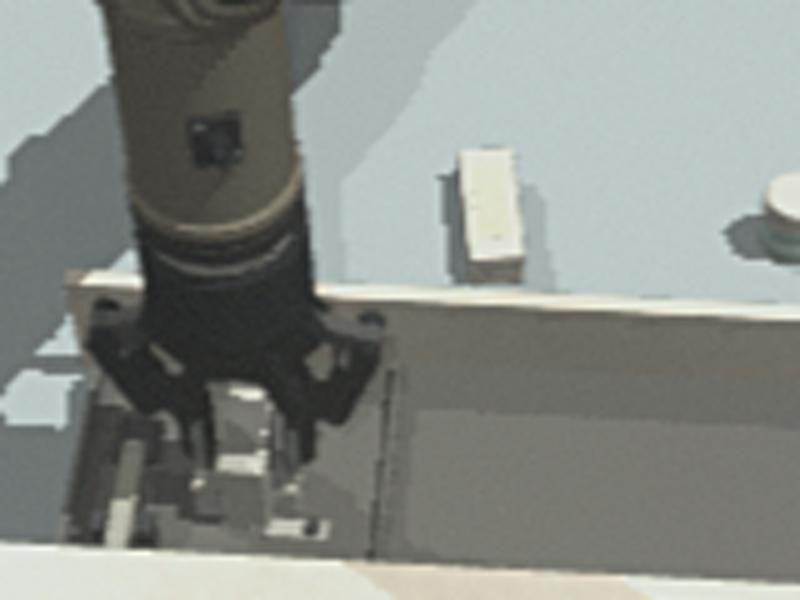

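Spacer22 is fully down in the gap (TCP z 54 mm, same as the thinner ones), so it stays. I'll back off, check the mat and the clamp, and locate the mailer again.

```bash
cat >> act.py <<'E'
HOME=[-79.509,17.813,.802,86.603,-.252,75.585,-1.558]
def look(tag):
    r={}
    for n in("top","scene"):
        im=robot.grab_frame(n)[:,:,::-1];cv2.imwrite(f"pics/{n}{tag}.png",im);r[n]=cv2.cvtColor(im,cv2.COLOR_BGR2GRAY)
    return r
def mailers(g,z=.024):
    out=[]
    for b in blobs(g["top"],155,(60,225,450,370),150):
        c,w,h,a=boxon("top",b[2],z)
        if 65<w<90 and 20<h<36: out.append((b[0],c,w,h,a))
    return out
E
python3 - <<'E'
from act import *
np.set_printoptions(precision=4,suppress=True)
lift();robot.move_j(HOME);st();g=look("4")
for m in mailers(g):
    print("mailer",m)
    q=proj("scene",np.r_[m[1],.024]).astype(int)
    for lo in (200,213):
        for b in blobs(g["scene"],lo,(q[0]-22,q[1]-22,q[0]+22,q[1]+16),90):print("  tri",tri(m[0],b[0]),b[1])
T=blobs(g["top"],145,(104,230,172,288),40)
for b in T:print("spacer",boxon("top",b[2],.05))
c=lambda im,x,y:cv2.resize(im[y:y+60,x:x+80],None,fx=5,fy=5,interpolation=cv2.INTER_CUBIC)
t=cv2.imread("pics/top4.png");s=cv2.imread("pics/scene4.png")
cv2.imwrite("pics/m4.png",np.vstack([np.hstack([c(t,98,228),c(s,365,160)]),np.hstack([c(t,295,140),c(s,190,205)])]))
# heights of lever pad area & profile
E
```

```text
t=41.4 tcp [0.124  0.5358 0.2311] gap mm 35.9 F [ 0.1  0.6 -0.7]
mailer (array([272.9868, 257.2205]), array([ 0.4279, -0.048 ]), 77.12789916992188, 27.44325065612793, 3.7763991355895996)
  tri (array([ 0.4276, -0.0484,  0.023 ]), np.float64(0.00020173871496124803)) 205.4375
  tri (array([ 0.4276, -0.0484,  0.0227]), np.float64(0.00018058132917012778)) 180.375
spacer (array([0.3849, 0.2582]), 47.18772888183594, 8.16480541229248, -7.0795745849609375)
spacer (array([0.3881, 0.3387]), 47.38397216796875, 16.343364715576172, -4.0175018310546875)
spacer (array([0.4672, 0.3325]), 47.12420654296875, 11.686748504638672, 1.3523671627044678)
```

View pics/m4.png

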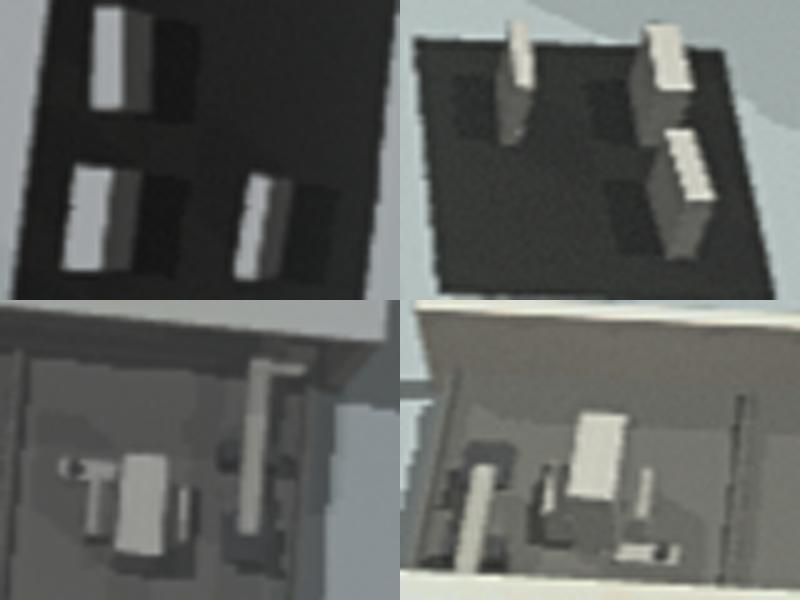

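View pics/top4.png

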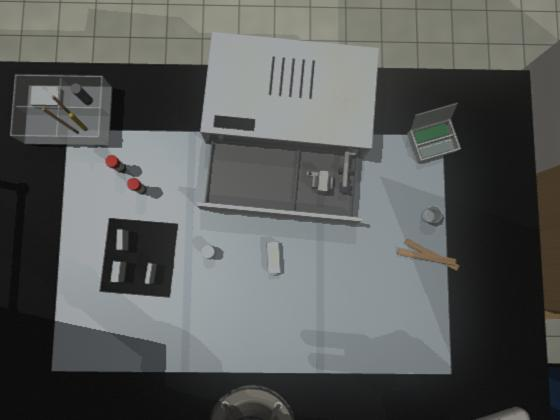

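Mat: three spacers stand upright (top tops at about (119,240), (115,272), (149,274)). Spacer22 sits low in the clamp at about (323,181), and the mailer hasn't moved. Next I'll move the mailer into the bay.

```bash
python3 - <<'E'
from act import *
np.set_printoptions(precision=4,suppress=True,linewidth=180)
x,y,w=.4278,-.0482,3.8
robot.gripper_to(o(54));over((x,y),w,.12)
# is it still there just before the grasp? (scene view)
robot.line_to([x,y,.006],velocity=.2,f_stop=8);robot.gripper_to(0,30);st("mailer gripped")
robot.line_to([x,y,.14],velocity=.3);st()
b=F(.09,.078,0)[:2];print("bay",b)
over(b,YAW,.14);robot.line_to([*b,.045],velocity=.25)
robot.line_to([*b,.032],velocity=.04,f_stop=5);st("placed");robot.gripper_to(o(52));robot.line_to([*b,.15],velocity=.3)
robot.gripper_to(0);robot.move_j(HOME);st();g=look("5")
# mailer in the bay and spacer22 top, each across two views
for nm,z,P,amin in(("mailer",.052,F(.09,.078,.052),120),("sp22",.076,np.r_[CL,.076],60)):
    a=proj("top",P).astype(int);c=proj("scene",P).astype(int)
    T=blobs(g["top"],125,(a[0]-25,a[1]-25,a[0]+25,a[1]+22),amin);S=blobs(g["scene"],185,(c[0]-22,c[1]-22,c[0]+22,c[1]+20),amin*.6)
    for u in T:
        print(nm,u[0],u[1],boxon("top",u[2],z))
        for v in S:print("   ",tri(u[0],v[0]),v[1])
# lever pad profile: dark pad along x and y at z=.055
t=g["top"];s=g["scene"]
xs=np.arange(30,140,2)/1000;print("x top",profile(t,"top",[F(q,-.1535,.055) for q in xs]).astype(int))
ys=np.arange(-190,-124,2)/1000
for q in(.05,.06,.066):print("y top",q,profile(t,"top",[F(q,k,.055) for k in ys]).astype(int),"\n sc",profile(s,"scene",[F(q,k,.055) for k in ys]).astype(int))
xx=cv2.resize(t[140:215,305:365],None,fx=6.5,fy=6.5,interpolation=cv2.INTER_CUBIC);yy=cv2.resize(s[195:270,195:255],None,fx=6.5,fy=6.5,interpolation=cv2.INTER_CUBIC)
cv2.imwrite("pics/m5.png",np.clip(np.hstack([xx*1.,yy*1.])*1.5,0,255).astype(np.uint8))
E
```

```text
mailer gripped t=45.3 tcp [ 0.4294 -0.0482  0.0073] gap mm 29.2 F [ 0.1 -0.1  6.8]
 t=45.9 tcp [ 0.4275 -0.0477  0.1402] gap mm 28.7 F [-0.2  0.4 -1.1]
bay [0.6281 0.0065]
placed t=47.6 tcp [0.6298 0.006  0.0351] gap mm 29.1 F [1.  0.2 3.3]
 t=51.6 tcp [0.1242 0.5357 0.231 ] gap mm -0.0 F [ 0.2  0.3 -0.3]
mailer [251.9766 177.1417] 340.71875 (array([0.6264, 0.0071]), 81.61188507080078, 29.572933197021484, -4.6632537841796875)
    (array([0.6275, 0.007 , 0.0501]), np.float64(0.000332521518605693)) 300.0
sp22 [322.9104 180.2735] 156.25 (array([ 0.6165, -0.1686]), 49.3978385925293, 21.85672950744629, -4.2745361328125)
    (array([ 0.6166, -0.169 ,  0.0754]), np.float64(0.0002319090379903936)) 121.9375
x top [ 84  84  87  90  91  91  91  91  91  91  90  87  86  85  85  85  84  84  80  64  59  58  61  68  68  68  68  68  68  73  78  81  83  90 118 132 134 134 134 134 134 134 134 133
 133 133 134 133 133 134 134 133 134 134 134]
y top 0.05 [88 88 88 89 90 84 76 77 83 83 85 88 90 91 91 90 90 90 90 91 91 90 89 90 91 91 91 90 90 91 91 91 90] 
 sc [155 145 127 114 114 107  95  90  98 106 105 104 105 106 104 102 104 105 104 104 106 105 105 105 103 105 105 105 105 104 104 105 105]
y top 0.06 [88 89 88 89 88 83 78 77 82 83 85 87 90 89 86 85 85 85 85 85 85 85 84 85 86 88 90 91 90 90 90 89 90] 
 sc [123 111 109 112 113 109  92  94 100 105 107 111 115 117 117 117 117 116 114 111 111 110 111 109 109 112 115 111 106 105 106 105 106]
y top 0.066 [88 89 89 89 87 82 75 74 73 73 74 77 79 85 86 85 83 81 80 79 81 84 85 85 86 88 91 91 90 87 79 64 62] 
 sc [126 109 111 114 116 109  98  90  99 103 104 107 112 117 116 117 117 116 116 117 118 117 117 117 117 117 116 116 117 116 117 116 116]
```

View pics/m5.png

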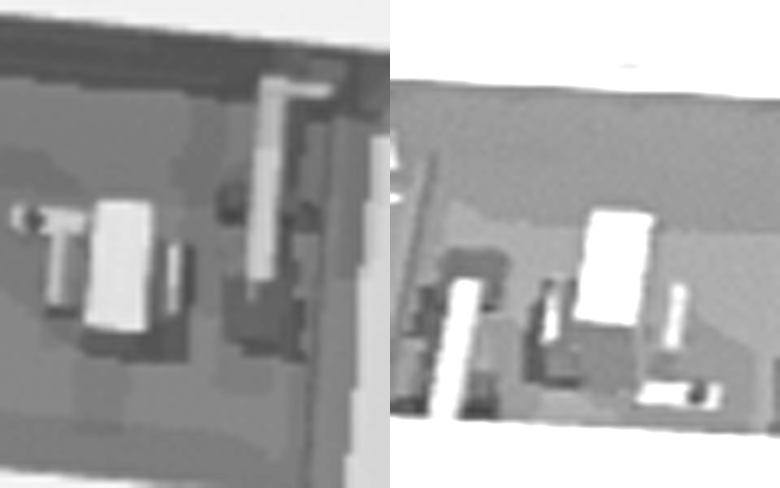

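View pics/scene5.png

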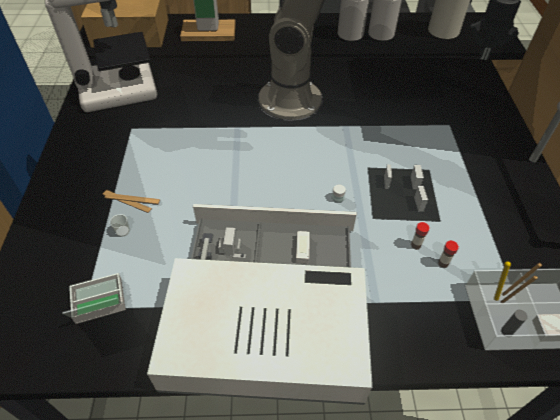

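Mailer lies flat in the bay (scene ≈(303,243), top at z 50 mm) and spacer22's top is at z 75 mm, as expected. The dark lever pad shows at top crop (260,310).

```bash
python3 - <<'E'
from act import *
np.set_printoptions(precision=4,suppress=True,linewidth=200)
t=cv2.imread("pics/top5.png",0);s=cv2.imread("pics/scene5.png",0)
ys=np.arange(-185,-124,2)/1000
for q in(.074,.082,.09):print(q,"\n",profile(t,"top",[F(q,k,.055) for k in ys]).astype(int),"\n",profile(s,"scene",[F(q,k,.055) for k in ys]).astype(int))
xs=np.arange(50,120,2)/1000
for k in(-.162,-.153,-.145):print(k,profile(t,"top",[F(q,k,.055) for q in xs]).astype(int),"\n",profile(s,"scene",[F(q,k,.055) for q in xs]).astype(int))
W=np.r_[onz("top",(344.8,187.5),.055)];print((W[:2]-M)@ex,(W[:2]-M)@ey, tri((344.8,187.5),proj("scene",W)))
E
```

```text
0.074 
 [89 89 85 78 75 82 77 65 60 61 61 62 60 60 60 60 60 61 63 66 67 72 80 87 90 90 90 86 76 63 61] 
 [109 114 113 102  91  94 103 106 109 109 103  95  91  94  96  96  97  95  92  93  98 105 114 115 116 116 116 116 116 115 115]
0.082 
 [89 89 86 80 72 74 64 58 59 61 61 64 66 66 66 67 67 67 67 68 67 70 76 83 84 84 85 83 75 62 71] 
 [110 113 114  98  89  93 102 106 106  96  88  83  80  79  81  81  82  83  84  84  83  87  95 106 116 115 116 117 117 116 116]
0.09 
 [88 88 85 78 75 75 68 60 60 63 65 66 66 66 66 71 79 84 70 67 66 67 70 80 83 82 80 75 59 56 69] 
 [109 112 113 104  90  93 103 105 102  94  86  81 102 142 175 185 177 154 121  95  82  79  95 110 116 117 116 116 117  98  92]
-0.162 [90 89 87 86 85 85 86 86 85 72 61 58 61 64 66 66 66 67 66 66 66 66 65 66 69 72 71 68 67 66 65 63 62 61 62] 
 [103 108 113 116 117 116 116 115 115 117 116 111  93  85  81  80  81  81  80  85  90  93  88  83  78  74  74  79  84  82  76  77  80  84  83]
-0.153 [ 90  86  84  84  84  84  83  83  78  63  58  57  60  67  68  67  67  67  68  73  79  82  84  90 118 132 134 133 134 134 134 133 133 132 131] 
 [104 105 105 106 108 112 115 115 116 117 116 109  97  88  84  83  82  85  90 144 177 189 186 183 180 179 178 178 178 178 179 179 178 176 178]
-0.145 [89 87 85 84 84 84 85 84 84 84 82 72 67 66 67 67 67 67 66 66 66 66 66 68 75 82 84 83 82 82 82 83 84 85 69] 
 [105 105 104 104 105 111 115 116 116 117 117 109  98  87  83  82  83  82  81  82  82  81  80  81  78  66  90 107 106 105 106 109 109 108 108]
0.08491259506449557 -0.15625758632566147 (array([ 0.6031, -0.2265,  0.055 ]), np.float64(3.3766115072321297e-16))
```

```bash
python3 - <<'E'
from act import *
robot.gripper_to(0);P=F(.083,-.154,0)[:2]
over(P,YAW,.11);robot.line_to([*P,.062],velocity=.15);st("above pad")
h=robot.line_to([*P,.0405],velocity=.03,f_stop=18);st(f"pressed {h}");robot.pause(.3);st()
robot.line_to([*P,.14],velocity=.2)
Q=F(-.04,0,0)[:2];over(Q,YAW,.14);robot.line_to([*Q,.048],velocity=.2)
E1=F(-.016,0,0)[:2];robot.line_to([*E1,.048],velocity=.1,f_stop=10);s=st("near")
E1=F(.02,0,0)[:2];h=robot.line_to([*E1,.048],velocity=.04,f_stop=12);s=st(f"push start {h}")
print("x in tray frame",(s["tool_pos"][:2]-M)@ex)
E
```

```text
above pad t=55.6 tcp [ 0.6014 -0.2238  0.0619] gap mm -0.1 F [ 1.  -0.   0.2]
pressed False t=56.5 tcp [ 0.6028 -0.2247  0.0427] gap mm -0.2 F [-0.3  1.2 10.3]
 t=56.8 tcp [ 0.6028 -0.2247  0.0427] gap mm -0.1 F [-0.5  0.1 10.8]
near t=59.2 tcp [ 0.5167 -0.0626  0.049 ] gap mm -0.0 F [-0.8  0.2 -0.8]
push start False t=60.3 tcp [ 0.5522 -0.0656  0.0483] gap mm -0.1 F [ 0.4 -0.3  0.4]
x in tray frame 0.02051123578118801
```

```bash
python3 - <<'E'
from act import *
d=F(.13,0,0)[:2];h=robot.line_to([*d,.048],velocity=.06,f_stop=15);st(f"mid {h}")
d=F(.172,0,0)[:2];h=robot.line_to([*d,.048],velocity=.03,f_stop=20);robot.pause(.3);s=st(f"end {h}")
print("x in tray frame",(s["tool_pos"][:2]-M)@ex)
d=F(.10,0,0)[:2];robot.line_to([*d,.048],velocity=.15);robot.line_to([*d,.16],velocity=.25)
robot.move_j(HOME);st();g=look("6")
E
```

```text
mid False t=62.2 tcp [ 0.6614 -0.0746  0.048 ] gap mm -0.0 F [-0.1  0.  -0. ]
end True t=63.5 tcp [ 0.6872 -0.0762  0.0464] gap mm 0.2 F [-0.6  0.6 -0.3]
x in tray frame 0.15593819406842932
 t=67.5 tcp [0.1241 0.5358 0.231 ] gap mm 0.1 F [-0.3  0.3  0.3]
```

View pics/top6.png

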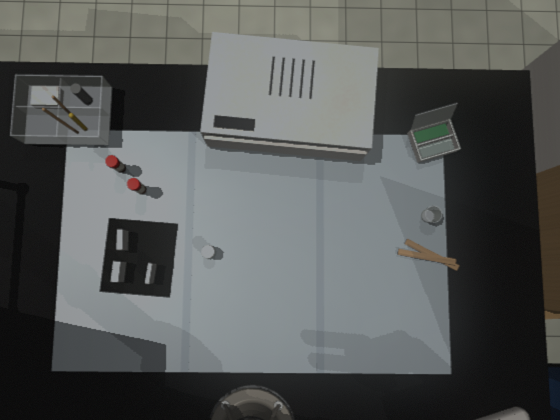

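View pics/scene6.png

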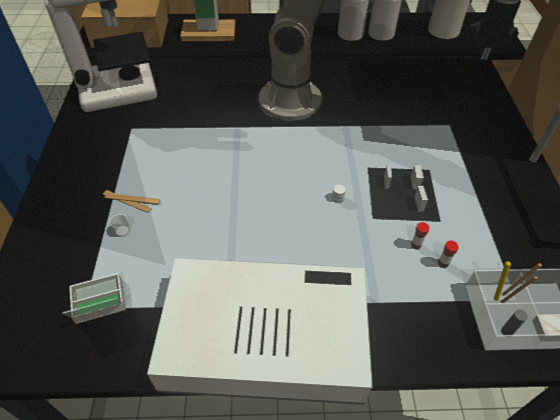

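The tray looks closed (white panel strip just below the housing at (205–365,140–152)). I'll measure the panel's travel.

```bash
python3 - <<'E'
from act import *
t=cv2.imread("pics/top6.png",0);t0=cv2.imread("pics/top0.png",0)
xs=np.arange(-20,200)/1000
def edge(g,lo,hi):
    r=[]
    for y in np.arange(-.15,.16,.03):
        p=profile(g,"top",[F(x,y,.078) for x in xs]);k=np.where((p[1:]>=118)&(p[:-1]<118))[0]
        k=[i for i in k if lo<xs[i]<hi]
        if k:i=k[0];r.append(1000*(xs[i]+.001*(118-p[i])/(p[i+1]-p[i])))
    return np.round(r,1)
a,b=edge(t0,-.02,.02),edge(t,.13,.19);print(a,b,b.mean()-a.mean())
E
```

```text
[ 0.2 -0.2 -0.5 -0.3  0.2  0.3  0.  -0.4 -0.7 -0.3  0. ] [170.2 170.5 134.  170.1 169.8 169.7 169.8 170.3 170.2 170.1 169.7] 166.91818181818184
```

```bash
python3 -c "
from station import robot
print(robot.close_job())"
```

```text
the job is handed in; nothing more can be done
None
```

The job is handed in: all four spacers went right down when tried from thinnest to thickest, so spacer22 stays in the clamp and 10, 14 and 18 stand upright on the mat; the one mailer lies flat in the bay, the lever is down, the tray measures 170 mm in (fully home), and the tubes, jar and cup were left alone.

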